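Load the culture-dish carrier and hold it up level

TASK

Set the two loose closed culture dishes into the carrier, each squarely on top of the dish of its own size that already stands there, without dropping them and with the carrier still standing on the worktop. Then take the carrier by the bar on its post, lift it about ten centimetres clear of the worktop and hold it there level and still, with both piles square; the program finishes while holding it in the air. Leave everything else where it is.

Things in the scene. Friction and masses are not known exactly. Their poses are not given: they have to be found in the camera images.
- carrier: Loose carrier, about 0.3 kg empty: dark metal tray plate 84 mm (its x) by 204 mm (its y), 6 mm thick, rim 10 mm high. A round post (12 mm thick, 32 mm foot) in its middle carries a grey T bar, 60 mm long along x, 18 mm thick along y, 72 to 94 mm above the underside. Two seats lie 65 mm either side of the post along y. Origin: centre of the underside, z up
- handle (a point): centre of the carrier's T bar, 83 mm above the carrier's underside; axes as the carrier's. The loaded carrier balances under this point to within 8 mm
- large_dish_in: white closed round dish, 58 mm diameter, 16 mm high, 40 g, standing on one of the carrier's seats (either end). Origin: centre of its underside, 6 mm above the carrier's underside
- small_dish_in: white closed round dish, 42 mm diameter, 16 mm high, 28 g, standing on the carrier's other seat. Origin: centre of its underside
- large_dish: loose white closed round dish, 58 mm diameter, 16 mm high, 40 g, lying flat on the worktop to the right of the carrier. Lid is fixed. Origin: centre of its underside
- small_dish: loose white closed round dish, 42 mm diameter, 16 mm high, 28 g, lying flat on the worktop to the right of the carrier. Lid is fixed. Origin: centre of its underside
- swab_box: bystander: small white and blue carton 52 x 60 x 57 mm, behind the work. Origin: centre of its underside
- label_roll: bystander: roll of labels, 69 mm diameter, 30 mm high, behind the work. Origin: centre of its underside
- pinch_clamp: bystander: small blue clamp 11 x 26 x 17 mm, between the carrier and the loose dishes. Origin: centre of its underside
- marker: bystander: pen 17 x 135 x 16 mm lying in front, near the worktop's edge. Origin: centre of its underside
- tape_roll: bystander: roll of tape, 94 mm diameter, 25 mm high, right of the loose dishes. Origin: centre of its underside
There are look-alikes about, which are no part of the job. What is shaped like the small_dish but turquoise is not meant. What is shaped like the large_dish but green is not meant.

How it is judged:
On the way, in this order (a step that is already met when the one before it is completed fails the run):
1. both loose dishes stand squarely on the dish of their own size, let go, with the carrier still standing on the worktop (horizontal distance between large_dish and large_dish_in below 0.007 m and z of large_dish in the frame of large_dish_in between 0.013 and 0.019 m and angle between each of large_dish, small_dish, carrier's own z axis and vertical below 0.12 rad and horizontal distance between small_dish and small_dish_in below 0.007 m and z of small_dish in the frame of small_dish_in between 0.013 and 0.019 m and z of large_dish_in in the frame of carrier between 0.003 and 0.009 m and z of small_dish_in in the frame of carrier between 0.003 and 0.009 m and height (world z) of carrier below 0.004 m and contact force between the fingers and large_dish below 0.05 N and contact force between the fingers and large_dish_in below 0.05 N and contact force between the fingers and small_dish below 0.05 N and contact force between the fingers and small_dish_in below 0.05 N), for 0.3 s.
2. the carrier is lifted clear and held level (height (world z) of carrier above 0.07 m and angle between each of carrier, large_dish, small_dish's own z axis and vertical below 0.12 rad and contact force between the fingers and carrier above 2 N and linear speed of carrier below 0.03 m/s and angular speed of carrier below 0.2 rad/s and horizontal distance between large_dish and large_dish_in below 0.007 m and z of large_dish in the frame of large_dish_in between 0.013 and 0.019 m and horizontal distance between small_dish and small_dish_in below 0.007 m and z of small_dish in the frame of small_dish_in between 0.013 and 0.019 m and z of large_dish_in in the frame of carrier between 0.003 and 0.009 m and z of small_dish_in in the frame of carrier between 0.003 and 0.009 m), for 0.3 s.
At the end, for the whole second after the job is handed in: The carrier's underside is more than 70 mm above the worktop, tilted less than 0.12 rad and still (under 0.03 m/s and 0.2 rad/s), held by the fingers alone; both lower dishes stand flat on the carrier and each upper dish lies flat on the dish of its own size with centres within 7 mm (all of step 2 and contact force between carrier and swab_box below 0.05 N and contact force between carrier and label_roll below 0.05 N and contact force between carrier and pinch_clamp below 0.05 N and contact force between carrier and marker below 0.05 N and contact force between carrier and tape_roll below 0.05 N and contact force between the arm and large_dish below 0.05 N and contact force between the arm and large_dish_in below 0.05 N and contact force between the arm and small_dish below 0.05 N and contact force between the arm and small_dish_in below 0.05 N); the arm keeps its last pose, push and grip.
It fails at once if a dish is dropped (falling freely faster than 0.6 m/s) ((linear speed of large_dish above 0.6 m/s and contact force between the fingers and large_dish below 0.02 N) or (linear speed of small_dish above 0.6 m/s and contact force between the fingers and small_dish below 0.02 N)).
It fails at once if the carrier or a dish is tipped by more than 0.35 rad (angle between any of carrier, large_dish, large_dish_in, small_dish, small_dish_in's own z axis and vertical above 0.35 rad).
It fails at once if a bystander is moved by more than 20 mm (distance of any of swab_box, label_roll, pinch_clamp, marker, tape_roll from where it was at the start of the episode above 0.02 m).
It also fails if it takes over 67 s, if anything falls off the work surface, if the arm or the gripper's body presses on something with over 40 N, if the wrist force passes 120 N, or if a joint passes its speed limit or range.

ROBOT

A 6-joint arm with a two-finger parallel gripper is mounted at the origin on a cart in front of the work surface, level with it; the furniture and walls round the work are solid. World frame = base frame: x ahead of the robot, y to its left, z up, the work surface at z = 0. Lengths are in m, angles in rad, forces in N, time in s.
With the tool pointing down it reaches from about 0.35 to 0.725 m from the base axis. Payload 4.3 kg.
Tool frame: the origin (TCP) lies between the finger pads; the fingertips stand r.finger_overhang ahead of it and the grasp point (between the pads) lies 2 mm behind it (r.finger_overhang is the distance from the TCP to the fingertips, in m); z points along the fingers, y is the line along which they close (so a half turn about z gives the same grasp; the last joint's range is limited). The gripper opens to 85 mm and grips with 20 to 120 N. Pads are 22 mm wide; open, the fingers measure 114 mm over their backs; the gripper's body (76 mm by 85 mm) begins 54 mm behind the grasp point. The pads swing forward as they close: fully open they stand 13 mm farther back than shut.
Start: joints at [1.096, 0.377, 0.081, 1.274, 0, 1.46], TCP at [0.205, 0.537, 0.248] pointing down, gripper open.
Joint ranges: [-2.72, 2.72], [-0.84, 1.66], [-1.02, 1.22], [-1.77, 2.12], [-1.37, 1.28], [-3.14, 3.14]. Speed limits (rad/s): [2.57, 2.57, 3.14, 3.14, 3.14, 3.14].

INTERFACE

Orientations are given as a unit quaternion [w, x, y, z].
In Python, from rig import r, viewer, order gives the robot as it stands. The module is installed in compiled form; this text tells all that it offers.
- The arm moves only by the shell command python3 -m crank 'ROWS' [FORCE]. ROWS is JSON, a list of rows, each a list of 3 entries, a list of its own where there are three numbers: the shift along the tool's x, y, z in cm, then the turn, a rotation vector about the tool's x, y, z in rad, then the closure, from -1 (fully open) to 1 (shut). A call has exactly 8 rows; each row is the pose to reach, as a shift and turn from the pose commanded when the call began, along the tool's axes at that moment; what a row does not reach only later rows make up. A row lasts 1/12 s, in which the tool goes at most 41.7 mm and 7.16 degrees, less where a joint would pass 70% of its speed; a pose out of reach is approached as far as the arm can. A call with a gripper value outside its range is refused whole. The fingers move at their own pace and stop on an object; FORCE is the grip in N (left out, the last holds). Time passes only in rows, so rows that repeat a pose let the fingers close, or fill a call up. It gives the time, the measured TCP pose, the force, the opening and the grip force at its end, in the units of the state.
- r.state(): the state, without advancing time (a new reading comes with each control period).
- viewer.read_camera(name): name is "side" or "top"; returns a dict with "frame" (400x640x3 uint8, red, green, blue), "z_map" (400x640 float32, m along the optical axis (not along the pixel's ray), 0 where there is no reading), "camera_matrix" (3x3 intrinsics, pixels), "camera_from_world" (4x4, takes a point from world to camera coordinates). Camera axes: x right, y up, looking along -z (the intrinsics and any distortion apply to the point x, -y, -z); pixel columns grow to the right and rows downward; lengths in m; the calibration is good to about 2 mm. A picture is of the moment at which its call begins.
- order.finish_job(): hands the job in; it is judged then, once.
The state is a dict: "clock": time; "q": joint angles; "joint_velocities": joint speeds; "joint_torque": joint torques, N m; "position": TCP position; "orientation": TCP orientation; "contact_force": force on the tool from outside, world axes, zero at the start; "ft_torque": the same for the moment, N m; "opening": finger opening in m; "gripper_force": force on a finger pad.
Only numpy, scipy, OpenCV 4.12 (cv2) and the standard library are available. Lean on these libraries where they do the work, as an engineer would, in place of code of your own. Each camera call takes 0.05 s, during which the arm holds its last target. There are 200 camera calls.

## Working session

There is one attempt and no reset: what is moved stays moved. The work goes in short steps, Python scripts to look and compute and a shell command to move; the robot and the scene stay as the last step left them, time stands still between calls to the robot, and variables do not carry over. Pictures are saved under pics/ and viewed, at most 10 in all, crops included, and the job is handed in when it is done.

```bash
mkdir -p pics; cat > h.py <<'E'
import numpy as np, cv2
from rig import r, viewer, order
def cam(n):
    c=viewer.read_camera(n); return c
def world(c,u,v,z=None):
    """pixel -> world using depth (z=None) or plane height z"""
    K=np.array(c["camera_matrix"]);T=np.linalg.inv(np.array(c["camera_from_world"]))
    d=np.linalg.inv(K)@[u,v,1.]; d=np.array([d[0],-d[1],-d[2]])
    if z is None: return (T@np.r_[d*c["z_map"][int(round(v)),int(round(u))],1])[:3]
    o=T[:3,3]; w=T[:3,:3]@d
    return o+w*(z-o[2])/w[2]
def cloud(c):
    K=np.array(c["camera_matrix"]);T=np.linalg.inv(np.array(c["camera_from_world"]))
    v,u=np.mgrid[:400,:640]; z=c["z_map"]
    p=np.stack([(u-K[0,2])/K[0,0]*z,-(v-K[1,2])/K[1,1]*z,-z,np.ones_like(z)],-1)
    return (p@T.T)[...,:3]
E
python3 - <<'E'
from h import *
for n in("top","side"):
    c=cam(n); cv2.imwrite(f"pics/{n}0.png",c["frame"][...,::-1]); np.save(f"{n}0.npy",c,allow_pickle=True)
    print(n,np.array(c["camera_matrix"]).round(1).tolist(),np.linalg.inv(c["camera_from_world"]).round(3).tolist())
print(r.state(),r.finger_overhang)
E
```

```text
top [[503.0, 0.0, 315.4], [0.0, 503.0, 202.6], [0.0, 0.0, 1.0]] [[-0.016, 0.984, -0.179, 0.293], [-1.0, -0.017, -0.006, -0.121], [-0.009, 0.179, 0.984, 1.225], [0.0, 0.0, 0.0, 1.0]]
side [[375.1, 0.0, 321.0], [0.0, 375.1, 203.9], [0.0, 0.0, 1.0]] [[0.965, 0.126, -0.231, 0.3], [-0.263, 0.428, -0.865, -0.866], [-0.01, 0.895, 0.446, 0.48], [0.0, 0.0, 0.0, 1.0]]
{'clock': 0.1, 'q': array([ 1.09569628e+00,  3.78005680e-01,  7.97815837e-02,  1.27442022e+00,
       -1.16390678e-05,  1.46048128e+00]), 'joint_velocities': array([ 8.59809353e-05, -2.74072932e-03,  2.72713451e-03,  6.78064292e-04,
        5.81035694e-04, -8.28602138e-04]), 'joint_torque': array([ 1.30789886e-03, -4.64696681e+01,  2.70580941e+01,  1.20106456e-02,
       -5.87067461e-05,  1.93836840e-06]), 'position': array([0.20487963, 0.53666476, 0.2474539 ]), 'orientation': array([-2.61042735e-04,  1.81382820e-01,  9.83412131e-01, -8.86373090e-04]), 'contact_force': array([ 0.99384443,  0.2549172 , -0.07386493]), 'ft_torque': array([0.02121702, 0.02223019, 0.01147179]), 'gripper_force': 0.0, 'opening': 0.08547742681823157} 0.017
```

View pics/top0.png

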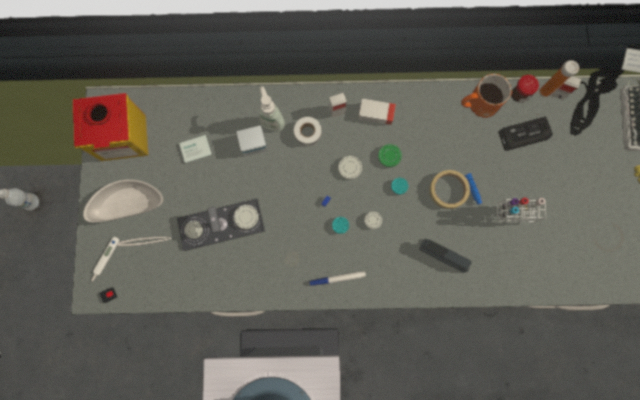

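View pics/side0.png

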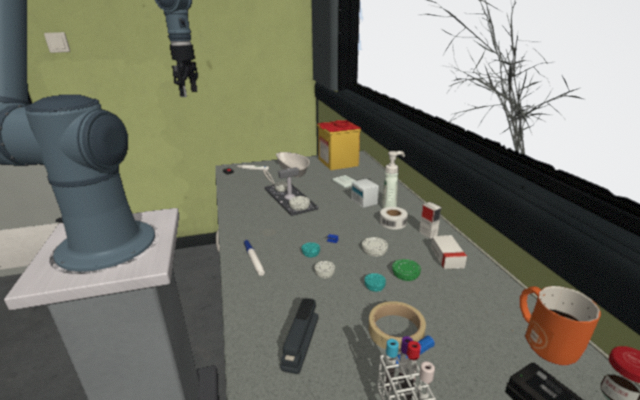

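Candidates in the top view:
- White large dish at (349,167).
- White small dish at (373,220).
- Look-alikes, not meant: green at (389,156), turquoise at (400,186) and (340,225).
- Carrier at (220,223), with dishes at (194,231), smaller, and (245,217), larger.
- Pinch clamp at (326,201).

By the description I choose the white ones. One close crop will check this.

```bash
python3 - <<'E'
from h import *
c=np.load("top0.npy",allow_pickle=True).item()
f=c["frame"][...,::-1]
a=cv2.resize(f[190:260,165:275],(770,490),interpolation=cv2.INTER_CUBIC)
cv2.imwrite("pics/crop1.png",a)
b=cv2.resize(f[140:245,300:420],(720,630)[:2],interpolation=cv2.INTER_CUBIC)
cv2.imwrite("pics/crop2.png",cv2.resize(f[145:245,310:420],(660,600),interpolation=cv2.INTER_CUBIC))
P=cloud(c)
# dishes by depth: points with height 10..22 mm near guesses
for n,(u,v,R) in dict(L=(349,167,16),S=(373,220,13),green=(389,156,16),t1=(400,186,12),t2=(340,225,12),Lin=(245,217,15),Sin=(194,231,13),clamp=(326,201,9)).items():
    q=P[v-R:v+R+1,u-R:u+R+1].reshape(-1,3); 
    lo,hi=((.018,.03) if n in("Lin","Sin") else (.011,.022))
    if n=="clamp": lo=.008
    q=q[(q[:,2]>lo)&(q[:,2]<hi)]
    (x,y),rad=cv2.minEnclosingCircle(q[:,:2].astype(np.float32)) 
    print(n,len(q),np.median(q,0).round(4),"mid",((q.max(0)+q.min(0))/2).round(4),"ext",np.ptp(q,axis=0).round(3),"circ",round(x,4),round(y,4),round(rad,4))
t=P[195:252,170:272].reshape(-1,3)
print("table z",np.median(P[240:260,260:300,2]))
b=t[(t[:,2]>.06)&(t[:,2]<.11)]; print("bar",len(b),b.mean(0),cv2.minAreaRect((b[:,:2]*1000).astype(np.float32)))
m=t[(t[:,2]>.004)&(t[:,2]<.03)]; print("tray",cv2.minAreaRect((m[:,:2]*1000).astype(np.float32)))
E
```

```text
L 383 [ 0.6014 -0.2005  0.0146] mid [ 0.6013 -0.2005  0.0163] ext [0.057 0.055 0.01 ] circ 0.6017 -0.2009 0.0294
S 212 [ 0.4678 -0.2527  0.0145] mid [ 0.4678 -0.2526  0.0157] ext [0.04  0.039 0.009] circ 0.468 -0.253 0.0213
green 388 [ 0.63   -0.3007  0.0147] mid [ 0.6298 -0.3007  0.016 ] ext [0.058 0.056 0.01 ] circ 0.6302 -0.3008 0.0297
t1 208 [ 0.5513 -0.3213  0.0147] mid [ 0.5516 -0.3212  0.0155] ext [0.04  0.042 0.009] circ 0.5524 -0.3212 0.0212
t2 210 [ 0.4569 -0.1745  0.0145] mid [ 0.4568 -0.1735  0.0161] ext [0.04  0.041 0.01 ] circ 0.4576 -0.1732 0.0209
Lin 362 [0.48   0.0555 0.0207] mid [0.4808 0.0562 0.0228] ext [0.057 0.056 0.01 ] circ 0.4813 0.0554 0.0292
Sin 165 [0.4502 0.1812 0.0203] mid [0.4524 0.1822 0.0216] ext [0.039 0.041 0.007] circ 0.4523 0.1826 0.0211
clamp 45 [ 0.5195 -0.1396  0.0152] mid [ 0.5199 -0.1397  0.0144] ext [0.025 0.02  0.01 ] circ 0.5199 -0.1397 0.0128
table z -0.0010800904310462878
bar 231 [0.46436478 0.11833508 0.09040101] ((465.35406494140625, 119.71700286865234), (60.754459381103516, 18.310596466064453), 13.000927925109863)
tray ((466.37640380859375, 118.09019470214844), (245.78094482421875, 133.67208862304688), 89.12721252441406)
```

View pics/crop1.png

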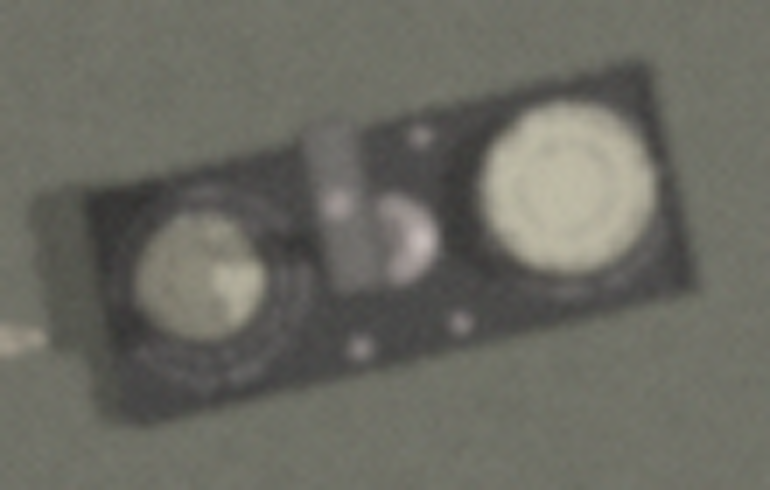

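View pics/crop2.png

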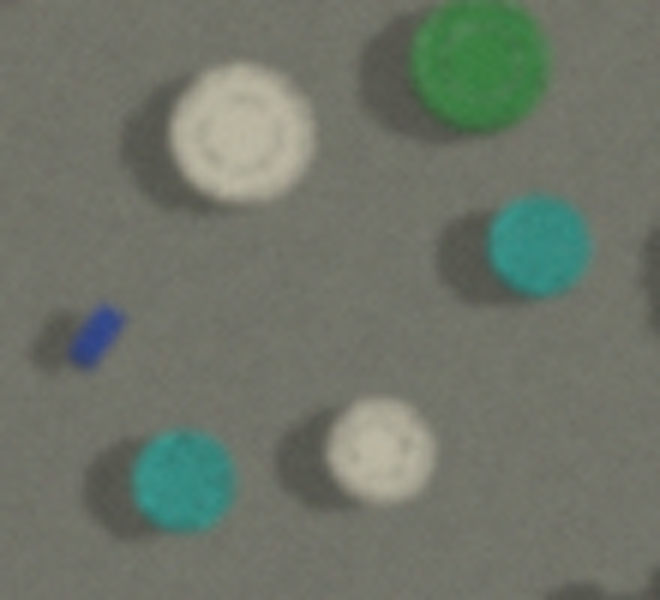

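The crops confirm it. Both loose dishes I chose are white. The carrier holds the small dish at its +y end and the large one at its -y end, and the bar is at about (0.466, 0.119), yawed 13°. I'll move to hover above the large dish.

```bash
cat >> h.py <<'E'
from scipy.spatial.transform import Rotation as Rn
def go(x,y,z,yaw=.225,s=None):
    "shift (cm) and turn in tool axes to bring the TCP to x,y,z, tool down, tool y at yaw (mod pi)"
    if s is None: s=r.state(); s=(s["position"],s["orientation"])
    R=Rn.from_quat(np.roll(s[1],-1))
    best=None
    for k in(0,np.pi):
        a=yaw+k; Y=np.array([np.cos(a),np.sin(a),0]);Z=np.array([0,0,-1.]);X=np.cross(Y,Z)
        T=Rn.from_matrix(np.c_[X,Y,Z]); v=(R.inv()*T).as_rotvec()
        if best is None or np.linalg.norm(v)<np.linalg.norm(best[0]): best=(v,T)
    print((R.inv().apply(np.array([x,y,z])-s[0])*100).round(2).tolist(),best[0].round(3).tolist(),"pos",s[0].round(4),"t",r.state()["clock"])
    return np.array([x,y,z]),np.roll(best[1].as_quat(),1)
E
python3 - <<'E'
from h import *
go(.47,.12,.23); go(.6015,-.2005,.12)
p=go(.47,.12,.23); go(.6015,-.2005,.12,s=p)
E
```

```text
[-39.63, -29.46, 1.79] [-0.002, 0.001, 0.981] pos [0.2049 0.5367 0.2475] t 0.1
[-63.35, -54.69, 12.83] [-0.002, 0.001, 0.981] pos [0.2049 0.5367 0.2475] t 0.1
[-39.63, -29.46, 1.79] [-0.002, 0.001, 0.981] pos [0.2049 0.5367 0.2475] t 0.1
[-34.18, 5.67, 11.0] [0.0, 0.0, 0.0] pos [0.47 0.12 0.23] t 0.1
```

```bash
python3 -m crank '[[[-39.6,-29.5,1.8],[0,0,0.981],-1],[[-39.6,-29.5,1.8],[0,0,0.981],-1],[[-39.6,-29.5,1.8],[0,0,0.981],-1],[[-39.6,-29.5,1.8],[0,0,0.981],-1],[[-39.6,-29.5,1.8],[0,0,0.981],-1],[[-39.6,-29.5,1.8],[0,0,0.981],-1],[[-39.6,-29.5,1.8],[0,0,0.981],-0.5],[[-39.6,-29.5,1.8],[0,0,0.981],-0.5]]' 30; python3 - <<'E'
from h import *
go(.6015,-.2005,.12)
E
```

```text
clock: 0.77
position: [0.384, 0.2541, 0.2358]
orientation: [-0.0, 0.625, 0.78, -0.0]
contact_force: [-0.0, -0.0, -0.5]
opening: 0.065
gripper_force: 0.0
[-49.1, 11.34, 11.58] [-0.0, -0.0, -0.006] pos [0.384  0.2541 0.2358] t 0.7667
```

```bash
python3 -m crank '[[[-10,2,0],[0,0,0],-0.5],[[-20,5,2],[0,0,0],-0.5],[[-49,11.3,11.5],[0,0,0],-0.5],[[-49,11.3,11.5],[0,0,0],-0.5],[[-49,11.3,11.5],[0,0,0],-0.5],[[-49,11.3,11.5],[0,0,0],-0.5],[[-49,11.3,11.5],[0,0,0],-0.5],[[-49,11.3,11.5],[0,0,0],-0.5]]'; python3 - <<'E'
from h import *
go(.6015,-.2005,.12)
E
```

```text
clock: 1.43
position: [0.5256, -0.0382, 0.1669]
orientation: [-0.0, 0.623, 0.782, -0.0]
contact_force: [0.8, 1.0, 0.3]
opening: 0.0642
gripper_force: 0.0
[-17.51, 3.79, 4.68] [-0.0, -0.001, -0.0] pos [ 0.5256 -0.0382  0.1669] t 1.4333
```

```bash
python3 -m crank '[[[-17.5,3.8,4.7],[0,0,0],-0.5],[[-17.5,3.8,4.7],[0,0,0],-0.5],[[-17.5,3.8,4.7],[0,0,0],-0.5],[[-17.5,3.8,4.7],[0,0,0],-0.5],[[-17.5,3.8,4.7],[0,0,0],-0.5],[[-17.5,3.8,4.7],[0,0,0],-0.5],[[-17.5,3.8,4.7],[0,0,0],-0.5],[[-17.5,3.8,4.7],[0,0,0],-0.5]]'; python3 - <<'E'
from h import *
go(.6015,-.2005,.12); print(r.finger_overhang)
c=cam("side"); P=cloud(c); cv2.imwrite("pics/s1.png",cv2.resize(c["frame"][150:300,300:460,::-1],(640,600),interpolation=cv2.INTER_CUBIC))
p=r.state()["position"]
q=P.reshape(-1,3); q=q[(np.abs(q[:,:2]-p[:2]).max(1)<.075)&(q[:,2]>.05)&(q[:,2]<.25)]
for a in np.arange(.08,.16,.005): 
  k=q[(q[:,2]>a)&(q[:,2]<a+.005)]; print(round(a,3),len(k), k.mean(0).round(3) if len(k) else "")
print(np.sort(q[:,2])[:10])
t=cam("top"); Q=cloud(t).reshape(-1,3); k=Q[(np.abs(Q[:,:2]-p[:2]).max(1)<.08)&(Q[:,2]>.09)]; print(cv2.minAreaRect((k[:,:2]*1000).astype(np.float32)))
E
```

```text
clock: 2.1
position: [0.6009, -0.1975, 0.1204]
orientation: [-0.001, 0.623, 0.782, 0.0]
contact_force: [0.5, -0.9, -0.0]
opening: 0.0639
gripper_force: 0.0
[-0.3, -0.01, 0.04] [-0.001, -0.001, 0.0] pos [ 0.6009 -0.1975  0.1204] t 2.1
0.017
0.08 0 
0.085 0 
0.09 0 
0.095 0 
0.1 0 
0.105 0 
0.11 20 [ 0.61  -0.196  0.113]
0.115 31 [ 0.608 -0.2    0.118]
0.12 45 [ 0.597 -0.202  0.123]
0.125 40 [ 0.604 -0.201  0.127]
0.13 45 [ 0.595 -0.203  0.133]
0.135 39 [ 0.598 -0.202  0.138]
0.14 48 [ 0.597 -0.202  0.143]
0.145 42 [ 0.606 -0.2    0.148]
0.15 32 [ 0.607 -0.202  0.153]
0.155 70 [ 0.606 -0.203  0.158]
[0.11052108 0.11092247 0.11141924 0.11147038 0.11172585 0.11172603
 0.11234998 0.11238006 0.11326127 0.11326991]
((572.1349487304688, -186.19764709472656), (110.78680419921875, 145.5531005859375), 66.91390991210938)
```

View pics/s1.png

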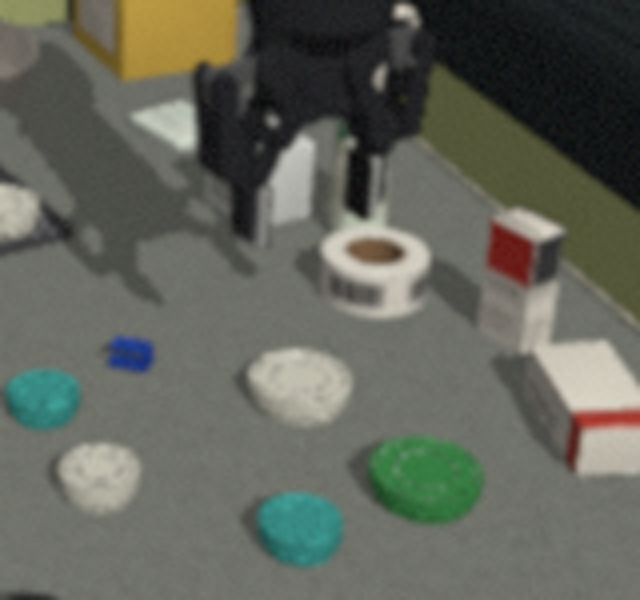

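The side view puts the open fingertips around (260,235) and (375,225), above the large white dish at (300,385). By depth the tips are about 10 mm ahead of the TCP at 64 mm opening. I'll descend.

```bash
python3 -m crank '[[[0,0,2],[0,0,0],-0.5],[[0,0,4],[0,0,0],-0.5],[[0,0,6],[0,0,0],-0.5],[[0,0,7],[0,0,0],-0.5],[[0,0,7],[0,0,0],-0.5],[[0,0,7],[0,0,0],-0.5],[[0,0,7],[0,0,0],-0.5],[[0,0,7],[0,0,0],-0.5]]'; python3 - <<'E'
from h import *
go(.6015,-.2005,.016)
E
```

```text
clock: 2.87
position: [0.6028, -0.1987, 0.0525]
orientation: [0.001, 0.623, 0.782, 0.0]
contact_force: [-0.4, -0.4, 0.2]
opening: 0.0638
gripper_force: 0.0
[-0.14, -0.17, 3.65] [0.002, 0.002, 0.0] pos [ 0.6028 -0.1987  0.0525] t 2.8667
```

```bash
python3 -m crank '[[[-0.1,-0.1,1],[0,0,0],-0.5],[[-0.1,-0.1,2],[0,0,0],-0.5],[[-0.1,-0.1,3],[0,0,0],-0.5],[[-0.1,-0.1,3.4],[0,0,0],-0.5],[[-0.1,-0.1,3.4],[0,0,0],-0.5],[[-0.1,-0.1,3.4],[0,0,0],-0.5],[[-0.1,-0.1,3.4],[0,0,0],-0.5],[[-0.1,-0.1,3.4],[0,0,0],-0.5]]'; python3 - <<'E'
from h import *
go(.6015,-.2005,.016)
E
```

```text
clock: 3.53
position: [0.6013, -0.1997, 0.0172]
orientation: [0.0, 0.623, 0.782, 0.0]
contact_force: [-0.2, -0.6, 0.1]
opening: 0.0643
gripper_force: 0.0
[-0.08, 0.0, 0.12] [0.001, 0.0, 0.0] pos [ 0.6013 -0.1997  0.0172] t 3.5333
```

```bash
python3 -m crank '[[[0,0,0],[0,0,0],-0.3],[[0,0,0],[0,0,0],-0.1],[[0,0,0],[0,0,0],0.1],[[0,0,0],[0,0,0],0.1],[[0,0,0],[0,0,0],0.1],[[0,0,0],[0,0,0],0.1],[[0,0,0],[0,0,0],0.1],[[0,0,0],[0,0,0],0.1]]' 30;  python3 -m crank '[[[0,0,-0.5],[0,0,0],0.1],[[0,0,-1.5],[0,0,0],0.1],[[0,0,-4],[0,0,0],0.1],[[0,0,-7],[0,0,0],0.1],[[0,0,-10],[0,0,0],0.1],[[0,0,-13],[0,0,0],0.1],[[0,0,-15],[0,0,0],0.1],[[0,0,-15],[0,0,0],0.1]]'; python3 - <<'E'
from h import *
go(.481,.0558,.18)
E
```

```text
clock: 4.2
position: [0.6015, -0.1998, 0.0177]
orientation: [0.001, 0.623, 0.782, 0.0]
contact_force: [-0.7, 0.7, 5.4]
opening: 0.0566
gripper_force: 32.4
clock: 4.87
position: [0.6036, -0.2008, 0.1731]
orientation: [0.005, 0.623, 0.782, 0.001]
contact_force: [0.8, 0.4, -1.1]
opening: 0.0568
gripper_force: 32.2
[27.74, -6.22, -0.9] [0.008, 0.006, 0.0] pos [ 0.6036 -0.2008  0.1731] t 4.8667
```

```bash
python3 -m crank '[[[2,-0.5,0],[0,0,0],0.1],[[5,-1.2,0],[0,0,0],0.1],[[9,-2,0],[0,0,0],0.1],[[13,-3,0],[0,0,0],0.1],[[17,-3.9,0],[0,0,0],0.1],[[21,-4.7,0],[0,0,0],0.1],[[24.5,-5.5,0],[0,0,0],0.1],[[27,-6.1,0],[0,0,0],0.1]]';  python3 -m crank '[[[0.7,-0.1,1],[0,0,0],0.1],[[0.7,-0.1,3],[0,0,0],0.1],[[0.7,-0.1,5.5],[0,0,0],0.1],[[0.7,-0.1,7.5],[0,0,0],0.1],[[0.7,-0.1,9],[0,0,0],0.1],[[0.7,-0.1,9],[0,0,0],0.1],[[0.7,-0.1,9],[0,0,0],0.1],[[0.7,-0.1,9],[0,0,0],0.1]]'; python3 - <<'E'
from h import *
go(.481,.0558,.0397)
c=cam("side"); cv2.imwrite("pics/s2.png",cv2.resize(c["frame"][130:250,240:370,::-1],(650,600),interpolation=cv2.INTER_CUBIC))
np.save("s2.npy",c,allow_pickle=True)
E
```

```text
clock: 5.53
position: [0.4783, 0.0525, 0.1661]
orientation: [-0.001, 0.623, 0.783, -0.0]
contact_force: [-0.3, -0.1, -0.6]
opening: 0.0565
gripper_force: 32.2
clock: 6.2
position: [0.4789, 0.0566, 0.0774]
orientation: [0.0, 0.623, 0.782, 0.0]
contact_force: [1.2, -0.1, -1.0]
opening: 0.0566
gripper_force: 32.2
[-0.12, 0.19, 3.77] [0.0, 0.0, -0.0] pos [0.4789 0.0566 0.0774] t 6.2
```

View pics/s2.png

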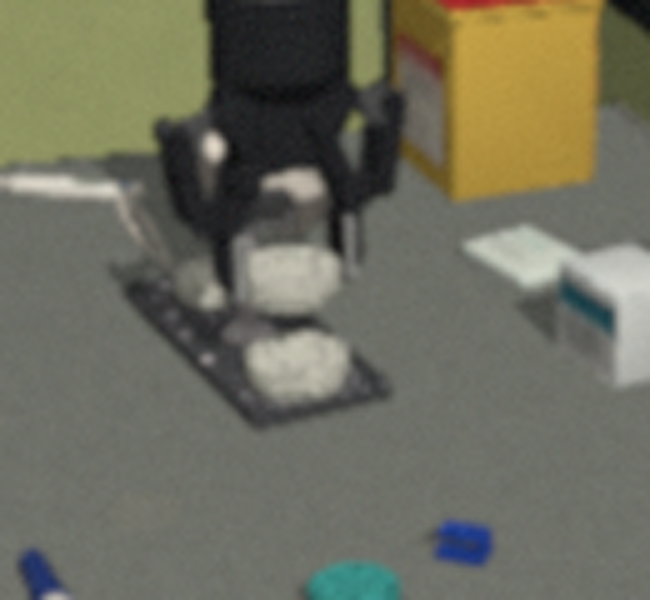

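The held dish at (290,275) is level and sits just above the lower large dish at (297,362). I'll measure their relative offset with the side camera.

```bash
cat >> h.py <<'E'
from scipy.optimize import least_squares
def fit(c,xy,z0,z1,R,vmin=110,rad=.04):
    "circle of radius R (hull points facing the camera) round bright points between z0 and z1"
    P=cloud(c); f=c["frame"].astype(int)
    m=(P[...,2]>z0)&(P[...,2]<z1)&(f.min(-1)>vmin)&(np.hypot(P[...,0]-xy[0],P[...,1]-xy[1])<rad)
    q=P[m][:,:2]; o=np.linalg.inv(c["camera_from_world"])[:2,3]; d=o-np.array(xy); d/=np.linalg.norm(d); n=np.array([-d[1],d[0]])
    s=q@n; g=[]
    for a in np.arange(s.min(),s.max(),.003):
        k=q[(s>=a)&(s<a+.003)]
        if len(k)>2: g.append(k[np.argmax(k@d)])
    g=np.array(g)
    w=least_squares(lambda p:np.hypot(*(g-p).T)-R,xy,loss="soft_l1",f_scale=.001)
    return w.x.round(4),len(q),len(g),round(float(np.sqrt(np.mean(w.fun**2))),4),"mid-s",round(float((s.max()+s.min())/2-np.array(w.x)@n),4)
E
python3 - <<'E'
from h import *
c=np.load("s2.npy",allow_pickle=True).item()
for v in(90,120):
  print("held",fit(c,(.48,.056),.060,.074,.029,v)); print("low",fit(c,(.48,.056),.008,.021,.029,v))
c=np.load("top0.npy",allow_pickle=True).item()
s=np.load("side0.npy",allow_pickle=True).item(); print("low0",fit(s,(.48,.056),.008,.021,.029),"loose0",fit(s,(.6015,-.2005),.002,.015,.029))
print("small0",fit(s,(.468,-.253),.002,.015,.021,rad=.03),"smallin",fit(s,(.4523,.1825),.008,.021,.021,90,rad=.03))
E
```

```text
held (array([0.4785, 0.0584]), 79, 19, 0.0022, 'mid-s', 0.0053)
low (array([0.4852, 0.0553]), 80, 17, 0.0039, 'mid-s', -0.0004)
held (array([0.4785, 0.0584]), 60, 14, 0.001, 'mid-s', 0.0022)
low (array([0.4819, 0.0594]), 55, 14, 0.001, 'mid-s', 0.0025)
low0 (array([0.4821, 0.0588]), 66, 16, 0.0016, 'mid-s', 0.0027) loose0 (array([ 0.602 , -0.1978]), 94, 16, 0.0008, 'mid-s', 0.0028)
small0 (array([ 0.469, -0.25 ]), 80, 13, 0.0003, 'mid-s', 0.0035) smallin (array([0.4545, 0.1848]), 44, 8, 0.003, 'mid-s', -0.0055)
```

```bash
python3 -m crank '[[[-0.05,0.25,0.5],[0,0,0],0.1],[[-0.05,0.25,1.2],[0,0,0],0.1],[[-0.05,0.25,2],[0,0,0],0.1],[[-0.05,0.25,2.7],[0,0,0],0.1],[[-0.05,0.25,3.1],[0,0,0],0.1],[[-0.05,0.25,3.3],[0,0,0],0.1],[[-0.05,0.25,3.4],[0,0,0],0.1],[[-0.05,0.25,3.4],[0,0,0],0.1]]'; python3 - <<'E'
from h import *
go(.4815,.0565,.0397)
c=cam("side"); print(fit(c,(.48,.056),.032-.004,.038,.029,120)); print(fit(c,(.48,.056),.008,.019,.029,120))
E
```

```text
clock: 6.92
position: [0.4809, 0.0567, 0.0425]
orientation: [-0.0, 0.623, 0.782, -0.0]
contact_force: [-0.3, 0.5, -0.1]
opening: 0.0565
gripper_force: 32.2
[-0.03, 0.05, 0.28] [-0.001, -0.0, 0.0] pos [0.4809 0.0567 0.0425] t 6.9167
(array([0.481 , 0.0587]), 46, 11, 0.0008, 'mid-s', 0.0052)
(array([0.4824, 0.0594]), 47, 11, 0.001, 'mid-s', 0.0052)
```

Offset is about 1 mm. I'll lower it to contact, watching the force.

```bash
python3 -m crank '[[[0,0.06,0.05],[0,0,0],0.1],[[0,0.06,0.1],[0,0,0],0.1],[[0,0.06,0.15],[0,0,0],0.1],[[0,0.06,0.2],[0,0,0],0.1],[[0,0.06,0.25],[0,0,0],0.1],[[0,0.06,0.27],[0,0,0],0.1],[[0,0.06,0.27],[0,0,0],0.1],[[0,0.06,0.27],[0,0,0],0.1]]'; python3 - <<'E'
from h import *
go(.4815,.0565,.0397)
E
```

```text
clock: 7.63
position: [0.4817, 0.0568, 0.0401]
orientation: [-0.0, 0.623, 0.782, 0.0]
contact_force: [0.3, 0.2, -0.0]
opening: 0.0562
gripper_force: 32.2
[-0.03, -0.03, 0.04] [0.0, -0.0, 0.0] pos [0.4817 0.0568 0.0401] t 7.6333
```

```bash
python3 -m crank '[[[0,0,0.03],[0,0,0],0.1],[[0,0,0.06],[0,0,0],0.1],[[0,0,0.09],[0,0,0],0.1],[[0,0,0.1],[0,0,0],0.1],[[0,0,0.1],[0,0,0],0.1],[[0,0,0.1],[0,0,0],0.1],[[0,0,0.1],[0,0,0],0.1],[[0,0,0.1],[0,0,0],0.1]]'; python3 -c "
from h import *
print(r.state()['contact_force'],r.state()['position'])"
```

```text
clock: 8.3
position: [0.4818, 0.0568, 0.0396]
orientation: [0.0, 0.623, 0.782, 0.0]
contact_force: [-1.6, 0.6, 5.6]
opening: 0.0565
gripper_force: 32.8
[-1.55459731  0.63384222  5.60942664] [0.48179514 0.05683861 0.03964239]
```

Contact at 5.6 N, so the dish is seated. Now I release it and rise.

```bash
python3 -m crank '[[[0,0,-0.05],[0,0,0],-0.3],[[0,0,-0.05],[0,0,0],-0.35],[[0,0,-0.05],[0,0,0],-0.4],[[0,0,-0.05],[0,0,0],-0.45],[[0,0,-0.05],[0,0,0],-0.55],[[0,0,-0.05],[0,0,0],-0.65],[[0,0,-0.05],[0,0,0],-0.7],[[0,0,-0.05],[0,0,0],-0.7]]'; python3 -m crank '[[[0,0,-1],[0,0,0],-0.7],[[0,0,-3],[0,0,0],-0.7],[[0,0,-6],[0,0,0],-0.7],[[0,0,-9],[0,0,0],-0.7],[[0,0,-12],[0,0,0],-0.7],[[0,0,-14],[0,0,0],-0.7],[[0,0,-14],[0,0,0],-0.7],[[0,0,-14],[0,0,0],-0.7]]'; python3 - <<'E'
from h import *
p=go(.468,-.2528,.12)
E
```

```text
clock: 8.97
position: [0.4817, 0.0568, 0.0395]
orientation: [-0.0, 0.623, 0.782, 0.0]
contact_force: [-0.2, 0.7, -0.0]
opening: 0.0723
gripper_force: 0.0
clock: 9.63
position: [0.4829, 0.0568, 0.1807]
orientation: [0.001, 0.623, 0.782, 0.001]
contact_force: [-0.6, 0.5, -0.5]
opening: 0.0729
gripper_force: 0.0
[-29.84, -8.38, 6.07] [0.003, 0.001, 0.0] pos [0.4829 0.0568 0.1807] t 9.6333
```

```bash
python3 -m crank '[[[-3,-0.8,0],[0,0,0],-0.3],[[-7,-2,0],[0,0,0],-0.3],[[-11,-3.1,1],[0,0,0],-0.3],[[-15,-4.2,2],[0,0,0],-0.3],[[-19,-5.3,3],[0,0,0],-0.3],[[-23,-6.4,4],[0,0,0],-0.3],[[-27,-7.6,5],[0,0,0],-0.3],[[-29.8,-8.4,6],[0,0,0],-0.3]]'; python3 -m crank '[[[0,0,0],[0,0,0],-0.3],[[0,0,2],[0,0,0],-0.3],[[0,0,4],[0,0,0],-0.3],[[0,0,6],[0,0,0],-0.3],[[0,0,7],[0,0,0],-0.3],[[0,0,7],[0,0,0],-0.3],[[0,0,7],[0,0,0],-0.3],[[0,0,7],[0,0,0],-0.3]]'; python3 - <<'E'
from h import *
go(.468,-.2528,.018)
c=cam("top"); cv2.imwrite("pics/t2.png",cv2.resize(c["frame"][190:260,165:275,::-1],(770,490),interpolation=cv2.INTER_CUBIC)); P=cloud(c)
def mid(u,v,R,lo,hi):
    q=P[v-R:v+R+1,u-R:u+R+1].reshape(-1,3); q=q[(q[:,2]>lo)&(q[:,2]<hi)]
    (x,y),rad=cv2.minEnclosingCircle(q[:,:2].astype(np.float32)); print(len(q),np.median(q,0).round(4),((q.max(0)+q.min(0))/2).round(4),round(x,4),round(y,4),round(rad,4))
mid(245,216,16,.034,.045); mid(194,231,13,.018,.03)
t=P[195:252,170:272].reshape(-1,3); b=t[(t[:,2]>.06)&(t[:,2]<.11)]; print("bar",cv2.minAreaRect((b[:,:2]*1000).astype(np.float32)))
s=cam("side"); print("up",fit(s,(.48,.056),.028,.036,.029,120)); print("low",fit(s,(.48,.056),.008,.019,.029,120))
print("small0",fit(s,(.468,-.253),.002,.015,.021,rad=.03))
E
```

```text
clock: 10.3
position: [0.4648, -0.2544, 0.1174]
orientation: [-0.001, 0.624, 0.782, -0.0]
contact_force: [0.8, -0.1, 0.0]
opening: 0.0557
gripper_force: 0.0
clock: 10.97
position: [0.4667, -0.2524, 0.0501]
orientation: [0.0, 0.623, 0.782, 0.0]
contact_force: [-0.3, -0.6, -0.2]
opening: 0.0557
gripper_force: 0.0
[-0.06, 0.11, 3.21] [0.001, 0.0, 0.0] pos [ 0.4667 -0.2524  0.0501] t 10.9667
356 [0.4807 0.0542 0.0366] [0.4807 0.0553 0.0389] 0.4806 0.0556 0.0292
185 [0.4524 0.1832 0.0202] [0.4524 0.1832 0.0225] 0.4519 0.1831 0.021
bar ((465.0305480957031, 119.9762954711914), (59.07421875, 19.09882926940918), 12.836860656738281)Traceback (most recent call last):
  File "<stdin>", line 9, in <module>
  File "h.py", line 36, in fit
    for a in np.arange(s.min(),s.max(),.003):
                       ~~~~~^^
    return umr_minimum(a, axis, None, out, keepdims, initial, where)
ValueError: zero-size array to reduction operation minimum which has no identity
```

View pics/t2.png

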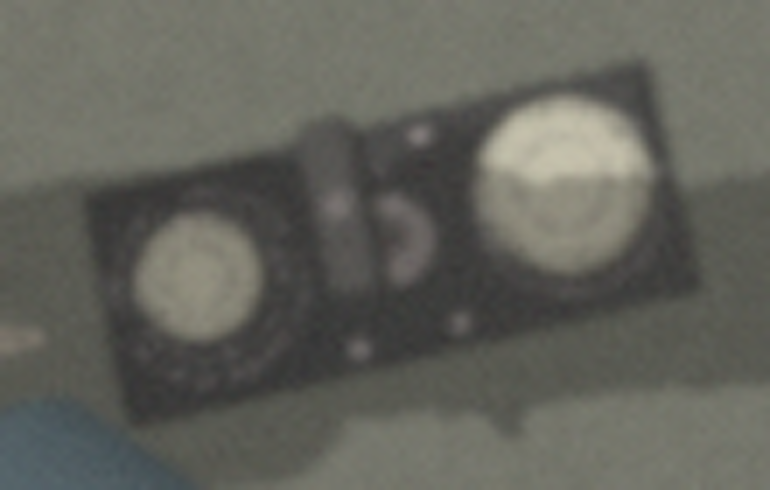

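The carrier hasn't moved. The upper large dish at crop (567,185) sits squarely, with its centre at (0.4807, 0.0555) and its top at 37 mm. Next, pick up the small dish.

```bash
python3 -m crank '[[[-0.05,0.1,1],[0,0,0],-0.3],[[-0.05,0.1,2],[0,0,0],-0.3],[[-0.05,0.1,2.6],[0,0,0],-0.3],[[-0.05,0.1,2.9],[0,0,0],-0.3],[[-0.05,0.1,2.9],[0,0,0],-0.3],[[-0.05,0.1,2.9],[0,0,0],-0.3],[[-0.05,0.1,2.9],[0,0,0],-0.3],[[-0.05,0.1,2.9],[0,0,0],-0.3]]'; python3 - <<'E'
from h import *
go(.468,-.2528,.0195)
E
```

```text
clock: 11.73
position: [0.4677, -0.2529, 0.0209]
orientation: [0.0, 0.623, 0.782, 0.0]
contact_force: [0.2, -0.2, 0.8]
opening: 0.0555
gripper_force: 0.0
[-0.0, 0.03, 0.14] [0.001, 0.0, -0.0] pos [ 0.4677 -0.2529  0.0209] t 11.7333
```

```bash
python3 -m crank '[[[0,0,0.1],[0,0,0],-0.2],[[0,0,0.1],[0,0,0],-0.05],[[0,0,0.1],[0,0,0],0.1],[[0,0,0.1],[0,0,0],0.3],[[0,0,0.1],[0,0,0],0.4],[[0,0,0.1],[0,0,0],0.4],[[0,0,0.1],[0,0,0],0.4],[[0,0,0.1],[0,0,0],0.4]]' 30;  python3 -m crank '[[[0,0,-0.5],[0,0,0],0.4],[[0,0,-1.5],[0,0,0],0.4],[[0,0,-4],[0,0,0],0.4],[[0,0,-7],[0,0,0],0.4],[[0,0,-10],[0,0,0],0.4],[[0,0,-13],[0,0,0],0.4],[[0,0,-15],[0,0,0],0.4],[[0,0,-15],[0,0,0],0.4]]'; python3 - <<'E'
from h import *
go(.4522,.1828,.17)
E
```

```text
clock: 12.4
position: [0.4677, -0.2528, 0.02]
orientation: [0.0, 0.623, 0.782, 0.0]
contact_force: [-1.4, -0.6, 5.5]
opening: 0.0407
gripper_force: 30.4
clock: 13.07
position: [0.47, -0.2545, 0.1752]
orientation: [0.005, 0.623, 0.782, 0.0]
contact_force: [0.2, -0.5, -0.1]
opening: 0.0406
gripper_force: 30.4
[43.03, 8.02, 0.28] [0.006, 0.007, 0.0] pos [ 0.47   -0.2545  0.1752] t 13.0667
```

```bash
python3 -m crank '[[[2,0.4,0],[0,0,0],0.4],[[5,0.9,0],[0,0,0],0.4],[[9,1.7,0],[0,0,0],0.4],[[13,2.4,0],[0,0,0],0.4],[[17,3.2,0],[0,0,0],0.4],[[21,3.9,0],[0,0,0],0.4],[[25,4.7,0],[0,0,0],0.4],[[28,5.2,0],[0,0,0],0.4]]';  python3 -m crank '[[[3,0.6,0],[0,0,0],0.4],[[6,1.1,0],[0,0,0],0.4],[[9,1.7,0],[0,0,0],0.4],[[12,2.3,0],[0,0,0],0.4],[[14,2.6,0],[0,0,0],0.4],[[15,2.8,0],[0,0,0],0.4],[[15,2.8,0],[0,0,0],0.4],[[15,2.8,0],[0,0,0],0.4]]'; python3 - <<'E'
from h import *
go(.4522,.1828,.08)
E
```

```text
clock: 13.73
position: [0.4544, 0.0346, 0.1692]
orientation: [-0.001, 0.623, 0.782, 0.0]
contact_force: [1.0, 0.8, -0.8]
opening: 0.0407
gripper_force: 30.4
clock: 14.4
position: [0.4492, 0.1839, 0.1692]
orientation: [0.0, 0.623, 0.782, -0.001]
contact_force: [-0.1, -0.4, -0.5]
opening: 0.0404
gripper_force: 30.4
[-0.17, 0.28, 8.92] [-0.001, 0.001, 0.001] pos [0.4492 0.1839 0.1692] t 14.4
```

```bash
python3 -m crank '[[[-0.15,0.25,1],[0,0,0],0.4],[[-0.15,0.25,3],[0,0,0],0.4],[[-0.15,0.25,5.5],[0,0,0],0.4],[[-0.15,0.25,8],[0,0,0],0.4],[[-0.15,0.25,10],[0,0,0],0.4],[[-0.15,0.25,10.5],[0,0,0],0.4],[[-0.15,0.25,10.5],[0,0,0],0.4],[[-0.15,0.25,10.5],[0,0,0],0.4]]'; python3 - <<'E'
from h import *
go(.4522,.1828,.042)
c=cam("side"); cv2.imwrite("pics/s3.png",cv2.resize(c["frame"][140:230,230:340,::-1],(733,600),interpolation=cv2.INTER_CUBIC)); np.save("s3.npy",c,allow_pickle=True)
for v in (90,110):
  for z in ((.048,.058),(.008,.019)):
    try: print(v,z,fit(c,(.4522,.1828),*z,.021,v,rad=.03))
    except Exception as e: print(e)
E
```

```text
clock: 15.07
position: [0.4525, 0.1826, 0.0648]
orientation: [-0.0, 0.624, 0.782, -0.0]
contact_force: [0.4, 0.1, 0.3]
opening: 0.0407
gripper_force: 30.4
[0.03, -0.02, 2.28] [-0.0, 0.0, -0.001] pos [0.4525 0.1826 0.0648] t 15.0667
90 (0.048, 0.058) (array([0.4477, 0.1789]), 9, 1, 0.0, 'mid-s', -0.0122)
90 (0.008, 0.019) (array([0.4536, 0.1865]), 33, 7, 0.0044, 'mid-s', -0.003)
operands could not be broadcast together with shapes (0,) (2,) 
110 (0.008, 0.019) (array([0.4513, 0.1894]), 22, 5, 0.0018, 'mid-s', -0.0001)
```

View pics/s3.png

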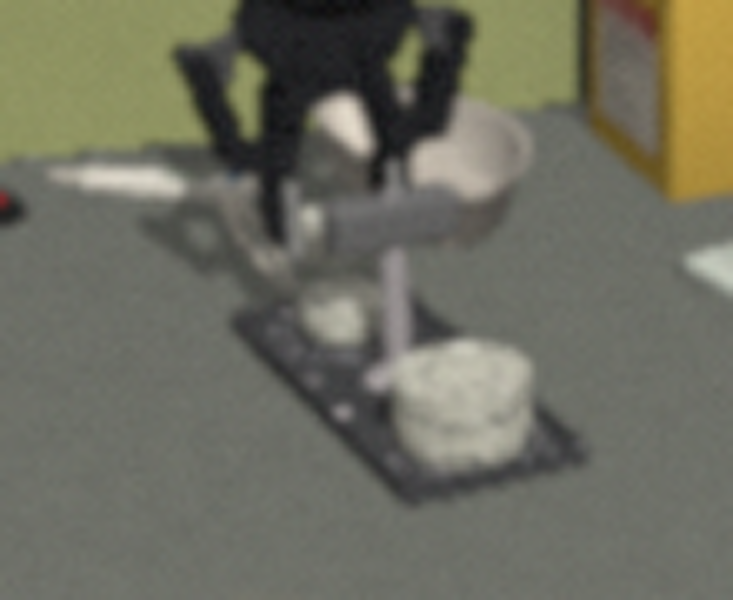

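The large pile is square at (463,405). The bar hides the held small dish, so I rely on the TCP offsets from here. Lowering now.

```bash
python3 -m crank '[[[0.08,0.07,0.4],[0,0,0],0.4],[[0.08,0.07,0.8],[0,0,0],0.4],[[0.08,0.07,1.2],[0,0,0],0.4],[[0.08,0.07,1.6],[0,0,0],0.4],[[0.08,0.07,1.8],[0,0,0],0.4],[[0.08,0.07,2.0],[0,0,0],0.4],[[0.08,0.07,2.1],[0,0,0],0.4],[[0.08,0.07,2.1],[0,0,0],0.4]]'; python3 - <<'E'
from h import *
go(.453,.1835,.042); go(.453,.1835,.042); print(r.state()["contact_force"])
c=cam("side"); go(.453,.1835,.042)
E
```

```text
clock: 15.78
position: [0.4525, 0.1843, 0.0433]
orientation: [-0.0, 0.623, 0.782, -0.0]
contact_force: [0.4, -0.3, -0.6]
opening: 0.0404
gripper_force: 30.4
[-0.09, 0.03, 0.13] [-0.001, -0.0, 0.0] pos [0.4525 0.1843 0.0433] t 15.7833
[-0.09, 0.03, 0.13] [-0.001, -0.0, 0.0] pos [0.4525 0.1843 0.0433] t 15.7833
[ 0.41040641 -0.30127774 -0.58437332]
[-0.09, 0.01, 0.15] [-0.0, -0.0, 0.0] pos [0.4526 0.1844 0.0435] t 15.8333
```

```bash
python3 -m crank '[[[-0.08,0,0.03],[0,0,0],0.4],[[-0.08,0,0.06],[0,0,0],0.4],[[-0.08,0,0.09],[0,0,0],0.4],[[-0.08,0,0.12],[0,0,0],0.4],[[-0.08,0,0.15],[0,0,0],0.4],[[-0.08,0,0.18],[0,0,0],0.4],[[-0.08,0,0.18],[0,0,0],0.4],[[-0.08,0,0.18],[0,0,0],0.4]]'; python3 - <<'E'
from h import *
go(.453,.1835,.042)
E
```

```text
clock: 16.5
position: [0.453, 0.1836, 0.042]
orientation: [0.0, 0.623, 0.782, 0.0]
contact_force: [0.3, -1.1, 2.8]
opening: 0.0409
gripper_force: 30.7
[-0.01, -0.0, -0.0] [0.0, -0.0, 0.0] pos [0.453  0.1836 0.042 ] t 16.5
```

Contact at 2.8 N. Release and rise.

```bash
python3 -m crank '[[[0,0,0],[0,0,0],0.05],[[0,0,0],[0,0,0],0],[[0,0,0],[0,0,0],-0.05],[[0,0,0],[0,0,0],-0.1],[[0,0,0],[0,0,0],-0.2],[[0,0,0],[0,0,0],-0.3],[[0,0,0],[0,0,0],-0.4],[[0,0,0],[0,0,0],-0.4]]'; python3 -m crank '[[[0,0,-1],[0,0,0],-0.4],[[0,0,-3],[0,0,0],-0.4],[[0,0,-6],[0,0,0],-0.4],[[0,0,-9],[0,0,0],-0.4],[[0,0,-12],[0,0,0],-0.4],[[0,0,-15],[0,0,0],-0.4],[[0,0,-18],[0,0,0],-0.4],[[0,0,-18],[0,0,0],-0.4]]'; python3 -m crank '[[[-3,0,0],[0,0,-0.125],-0.4],[[-7,0,0],[0,0,-0.25],-0.4],[[-11,0,0],[0,0,-0.375],-0.4],[[-15,0,0],[0,0,-0.5],-0.4],[[-19,0,0],[0,0,-0.62],-0.4],[[-22,0,0],[0,0,-0.74],-0.4],[[-24,0,0],[0,0,-0.85],-0.4],[[-24,0,0],[0,0,-0.95],-0.4]]'; python3 - <<'E'
from h import *
go(.4657,.1195,.2,1.796)
c=cam("top"); P=cloud(c); s=cam("side")
a=cv2.resize(c["frame"][190:260,165:275,::-1],(550,350),interpolation=cv2.INTER_CUBIC); b=cv2.resize(s["frame"][160:220,250:350,::-1],(550,240)[:2],interpolation=cv2.INTER_CUBIC)
cv2.imwrite("pics/t3.png",np.vstack([a,b]))
def mid(u,v,R,lo,hi):
    q=P[v-R:v+R+1,u-R:u+R+1].reshape(-1,3); q=q[(q[:,2]>lo)&(q[:,2]<hi)]
    (x,y),rad=cv2.minEnclosingCircle(q[:,:2].astype(np.float32)); print(len(q),np.median(q,0).round(4),((q.max(0)+q.min(0))/2).round(4),round(x,4),round(y,4),round(rad,4))
mid(245,216,16,.034,.045); mid(193,231,13,.034,.045)
t=P[195:252,170:272].reshape(-1,3); b=t[(t[:,2]>.06)&(t[:,2]<.11)]; print("bar",cv2.minAreaRect((b[:,:2]*1000).astype(np.float32)))
E
```

```text
clock: 17.17
position: [0.4529, 0.1836, 0.0418]
orientation: [-0.0, 0.623, 0.782, 0.0]
contact_force: [0.2, -0.1, 0.0]
opening: 0.0601
gripper_force: 0.0
clock: 17.83
position: [0.4562, 0.1845, 0.2279]
orientation: [0.003, 0.623, 0.782, 0.004]
contact_force: [0.4, -0.9, -0.3]
opening: 0.06
gripper_force: 0.0
clock: 18.5
position: [0.5077, -0.0553, 0.2213]
orientation: [0.001, 0.21, 0.978, -0.001]
contact_force: [-0.1, 0.6, -1.0]
opening: 0.0598
gripper_force: 0.0
[11.01, 14.22, 2.08] [-0.002, 0.001, -0.649] pos [ 0.5077 -0.0553  0.2213] t 18.5
  return _methods._mean(a, axis=axis, dtype=dtype,
  ret = um.true_divide(
Traceback (most recent call last):
ValueError: zero-size array to reduction operation maximum which has no identity
```

View pics/t3.png

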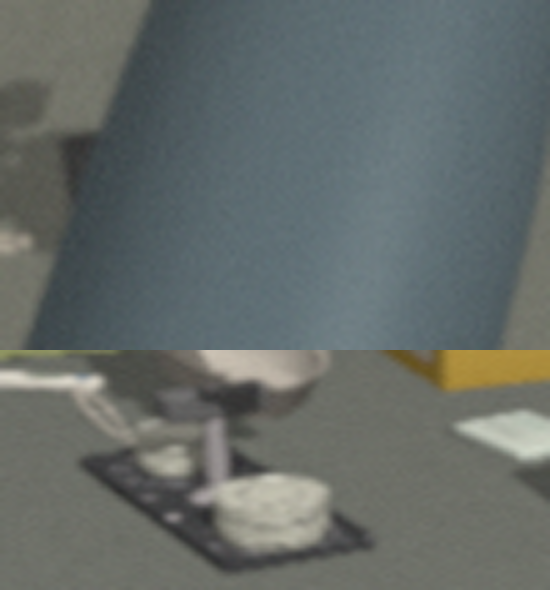

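The top view is blocked by the arm. I'll move aside to check the small pile.

```bash
python3 -m crank '[[[-1,-2.5,0],[0,0,-0.1],-0.4],[[-2.5,-5,0],[0,0,-0.2],-0.4],[[-4,-9,0],[0,0,-0.3],-0.4],[[-5.5,-12,0],[0,0,-0.4],-0.4],[[-6.5,-14,0],[0,0,-0.5],-0.4],[[-7.5,-16.5,0],[0,0,-0.6],-0.4],[[-8,-18,0],[0,0,-0.65],-0.4],[[-8,-18,0],[0,0,-0.65],-0.4]]'; python3 - <<'E'
from h import *
c=cam("top"); P=cloud(c); 
cv2.imwrite("pics/t4.png",cv2.resize(c["frame"][190:260,165:275,::-1],(770,490),interpolation=cv2.INTER_CUBIC))
def mid(u,v,R,lo,hi):
    q=P[v-R:v+R+1,u-R:u+R+1].reshape(-1,3); q=q[(q[:,2]>lo)&(q[:,2]<hi)]
    if len(q)<9: return print("none")
    (x,y),rad=cv2.minEnclosingCircle(q[:,:2].astype(np.float32)); print(len(q),np.median(q,0).round(4),((q.max(0)+q.min(0))/2).round(4),round(x,4),round(y,4),round(rad,4))
mid(245,216,16,.034,.045); mid(193,231,13,.034,.045); mid(193,231,13,.015,.027)
t=P[195:252,170:272].reshape(-1,3); b=t[(t[:,2]>.06)&(t[:,2]<.11)]; print("bar",len(b),cv2.minAreaRect((b[:,:2]*1000).astype(np.float32)))
go(.4657,.1195,.2,1.796)
E
```

```text
clock: 19.27
position: [0.5053, -0.2494, 0.2212]
orientation: [-0.0, -0.111, 0.994, -0.0]
contact_force: [0.2, 0.5, -0.7]
opening: 0.0598
gripper_force: 0.0
362 [0.4797 0.0551 0.0364] [0.4807 0.0552 0.0386] 0.481 0.0551 0.0292
180 [0.4504 0.1813 0.0365] [0.4505 0.1827 0.0381] 0.4509 0.1828 0.0216
15 [0.4469 0.1657 0.0194] [0.4511 0.1691 0.0199] 0.4511 0.1735 0.0181
bar 231 ((465.9786071777344, 119.84732055664062), (61.17901611328125, 18.21266746520996), 13.576701164245605)
[-4.22, 36.68, 2.16] [0.001, -0.0, -0.003] pos [ 0.5053 -0.2476  0.2213] t 19.3167
```

Both piles are square, with offsets of about 1–2 mm and tops at 37 mm. Next I move over the bar.

```bash
python3 -m crank '[[[-0.4,3,0],[0,0,0],-0.4],[[-0.8,7,0],[0,0,0],-0.4],[[-1.2,11,0],[0,0,0],-0.4],[[-1.7,15,0],[0,0,0],-0.4],[[-2.2,19,0],[0,0,0],-0.4],[[-2.6,23,0],[0,0,0],-0.4],[[-3.1,27,0],[0,0,0],-0.4],[[-3.6,31,0],[0,0,0],-0.4]]'; python3 -m crank '[[[-0.3,3,0],[0,0,0],-0.4],[[-0.6,5.7,1],[0,0,0],-0.4],[[-0.6,5.7,3],[0,0,0],-0.4],[[-0.6,5.7,5],[0,0,0],-0.4],[[-0.6,5.7,7],[0,0,0],-0.4],[[-0.6,5.7,8],[0,0,0],-0.4],[[-0.6,5.7,8],[0,0,0],-0.4],[[-0.6,5.7,8],[0,0,0],-0.4]]'; python3 - <<'E'
from h import *
go(.4667,.12,.081,1.796)
E
```

```text
clock: 19.98
position: [0.4692, 0.0663, 0.2218]
orientation: [-0.0, -0.112, 0.994, 0.0]
contact_force: [0.7, -0.0, -0.4]
opening: 0.0598
gripper_force: 0.0
clock: 20.65
position: [0.4624, 0.1208, 0.1415]
orientation: [-0.001, -0.113, 0.994, 0.0]
contact_force: [1.0, -0.1, 0.6]
opening: 0.06
gripper_force: 0.0
[-0.41, -0.18, 6.05] [0.001, -0.002, 0.001] pos [0.4624 0.1208 0.1415] t 20.65
```

```bash
python3 -m crank '[[[-0.35,-0.15,1],[0,0,0],-0.4],[[-0.35,-0.15,2],[0,0,0],-0.4],[[-0.35,-0.15,3],[0,0,0],-0.4],[[-0.35,-0.15,4],[0,0,0],-0.4],[[-0.35,-0.15,5],[0,0,0],-0.4],[[-0.35,-0.15,5.8],[0,0,0],-0.4],[[-0.35,-0.15,5.8],[0,0,0],-0.4],[[-0.35,-0.15,5.8],[0,0,0],-0.4]]'; python3 - <<'E'
from h import *
go(.4667,.12,.081,1.796)
E
```

```text
clock: 21.32
position: [0.4677, 0.1191, 0.0838]
orientation: [-0.0, -0.113, 0.994, 0.0]
contact_force: [0.8, 0.2, -0.4]
opening: 0.0599
gripper_force: 0.0
[0.08, 0.11, 0.28] [0.0, -0.0, 0.001] pos [0.4677 0.1191 0.0838] t 21.3167
```

```bash
python3 -m crank '[[[0.08,0.1,0.2],[0,0,0],-0.2],[[0.08,0.1,0.2],[0,0,0],0],[[0.08,0.1,0.2],[0,0,0],0.15],[[0.08,0.1,0.2],[0,0,0],0.3],[[0.08,0.1,0.2],[0,0,0],0.38],[[0.08,0.1,0.2],[0,0,0],0.44],[[0.08,0.1,0.2],[0,0,0],0.48],[[0.08,0.1,0.2],[0,0,0],0.52]]' 60; python3 -m crank '[[[0.08,0.1,0.2],[0,0,0],0.54],[[0.08,0.1,0.2],[0,0,0],0.56],[[0.08,0.1,0.2],[0,0,0],0.58],[[0.08,0.1,0.2],[0,0,0],0.6],[[0.08,0.1,0.2],[0,0,0],0.65],[[0.08,0.1,0.2],[0,0,0],0.8],[[0.08,0.1,0.2],[0,0,0],0.8],[[0.08,0.1,0.2],[0,0,0],0.8]]'; python3 - <<'E'
from h import *
go(.4667,.12,.081,1.796)
E
```

```text
clock: 21.98
position: [0.4667, 0.1208, 0.0821]
orientation: [0.0, -0.113, 0.994, 0.001]
contact_force: [-1.8, 4.0, 2.7]
opening: 0.0205
gripper_force: 2.1
clock: 22.65
position: [0.4658, 0.1208, 0.0799]
orientation: [0.0, -0.113, 0.994, 0.0]
contact_force: [-0.2, 3.4, 3.3]
opening: 0.017
gripper_force: 59.3
[-0.07, -0.1, -0.11] [0.0, 0.0, 0.001] pos [0.4658 0.1208 0.0799] t 22.65
```

Gripped at 59 N with 17 mm opening. Now a slow, smooth lift.

```bash
python3 -m crank '[[[0,0,-0.1],[0,0,0],0.8],[[0,0,-0.3],[0,0,0],0.8],[[0,0,-0.6],[0,0,0],0.8],[[0,0,-1],[0,0,0],0.8],[[0,0,-1.4],[0,0,0],0.8],[[0,0,-1.7],[0,0,0],0.8],[[0,0,-1.9],[0,0,0],0.8],[[0,0,-2],[0,0,0],0.8]]' 70; python3 - <<'E'
from h import *
c=cam("side"); cv2.imwrite("pics/s5.png",cv2.resize(c["frame"][130:220,230:340,::-1],(733,600),interpolation=cv2.INTER_CUBIC)); P=cloud(c)
f=c["frame"].astype(int)
# dark tray points: plane fit
m=(np.hypot(P[...,0]-.466,P[...,1]-.12)<.11)&(P[...,2]>.012)&(P[...,2]<.05)&(f.max(-1)<75)
q=P[m]; A=np.c_[q[:,:2]-[.466,.12],np.ones(len(q))]; w=least_squares(lambda p:A@p-q[:,2],[0,0,.03],loss="soft_l1",f_scale=.002).x; print(len(q),w.round(4))
E
```

```text
clock: 23.32
position: [0.466, 0.1206, 0.1003]
orientation: [0.0, -0.113, 0.994, -0.0]
contact_force: [0.0, -1.0, -5.0]
opening: 0.0169
gripper_force: 68.3
295 [-0.0013  0.0047  0.0283]
```

View pics/s5.png

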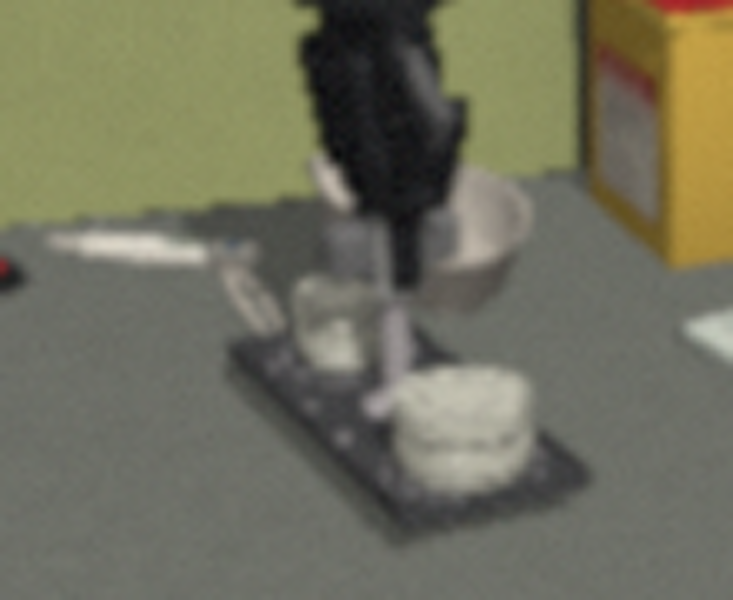

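The carrier is lifted level (slopes under 0.005), with both piles square: large at (463,430), small at (338,325). I'll continue up and let it settle.

```bash
python3 -m crank '[[[0,0,-0.3],[0,0,0],0.8],[[0,0,-0.8],[0,0,0],0.8],[[0,0,-1.5],[0,0,0],0.8],[[0,0,-2.3],[0,0,0],0.8],[[0,0,-3.1],[0,0,0],0.8],[[0,0,-3.7],[0,0,0],0.8],[[0,0,-4.1],[0,0,0],0.8],[[0,0,-4.3],[0,0,0],0.8]]'; python3 -m crank '[[[0,0,-0.3],[0,0,0],0.8],[[0,0,-0.8],[0,0,0],0.8],[[0,0,-1.5],[0,0,0],0.8],[[0,0,-2.3],[0,0,0],0.8],[[0,0,-3],[0,0,0],0.8],[[0,0,-3.5],[0,0,0],0.8],[[0,0,-3.8],[0,0,0],0.8],[[0,0,-4],[0,0,0],0.8]]'; python3 -m crank '[[[0,0,0],[0,0,0],0.8],[[0,0,0],[0,0,0],0.8],[[0,0,0],[0,0,0],0.8],[[0,0,0],[0,0,0],0.8],[[0,0,0],[0,0,0],0.8],[[0,0,0],[0,0,0],0.8],[[0,0,0],[0,0,0],0.8],[[0,0,0],[0,0,0],0.8]]';python3 -m crank '[[[0,0,0],[0,0,0],0.8],[[0,0,0],[0,0,0],0.8],[[0,0,0],[0,0,0],0.8],[[0,0,0],[0,0,0],0.8],[[0,0,0],[0,0,0],0.8],[[0,0,0],[0,0,0],0.8],[[0,0,0],[0,0,0],0.8],[[0,0,0],[0,0,0],0.8]]'; python3 - <<'E'
from h import *
c=cam("side"); P=cloud(c); f=c["frame"].astype(int); h=r.state()["position"][2]-.0799
m=(np.hypot(P[...,0]-.466,P[...,1]-.12)<.11)&(P[...,2]>h-.005)&(P[...,2]<h+.03)&(f.max(-1)<75)
q=P[m]; A=np.c_[q[:,:2]-[.466,.12],np.ones(len(q))]; w=least_squares(lambda p:A@p-q[:,2],[0,0,h],loss="soft_l1",f_scale=.002).x; print(h,len(q),w.round(4))
print("up",fit(c,(.48,.056),h+.024,h+.035,.029,110)); print("low",fit(c,(.48,.056),h+.008,h+.019,.029,110)); print(abs(r.state()["joint_velocities"]).max())
E
```

```text
clock: 24.03
position: [0.4663, 0.1207, 0.1439]
orientation: [0.001, -0.113, 0.994, 0.0]
contact_force: [-0.1, 0.3, -5.3]
opening: 0.017
gripper_force: 68.3
clock: 24.7
position: [0.4661, 0.1207, 0.1835]
orientation: [0.001, -0.113, 0.994, 0.0]
contact_force: [0.2, -0.1, -4.4]
opening: 0.0168
gripper_force: 68.3
clock: 25.37
position: [0.4657, 0.1206, 0.1827]
orientation: [-0.0, -0.113, 0.994, 0.0]
contact_force: [0.0, 0.1, -3.9]
opening: 0.0168
gripper_force: 68.3
clock: 26.03
position: [0.4657, 0.1206, 0.1828]
orientation: [0.0, -0.113, 0.994, 0.0]
contact_force: [-0.1, 0.2, -5.7]
opening: 0.0171
gripper_force: 68.3
0.10289879068475019 275 [-0.0014  0.0034  0.1106]
up (array([0.4815, 0.0576]), 69, 17, 0.0008, 'mid-s', 0.0014)
low (array([0.482 , 0.0575]), 65, 16, 0.004, 'mid-s', 0.0031)
0.0012714485192546656
```

The carrier is 103 mm up, level and still, and the large pile is square. Handing in.

```bash
python3 -c "
from rig import order
print(order.finish_job())"
```

```text
the job is handed in; nothing more can be done
None
```

I placed both loose dishes on their matching dishes and handed the job in with the carrier held level and still about 103 mm above the worktop. The large pile measured square in the air; the small pile was measured (about 2 mm off) only before the lift, then looked square in the picture at 2 cm up. No verdict came back.

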